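Slide the pocket template to the white line and weight it down

ROBOT

A 6-joint arm with a two-finger parallel gripper is mounted at the origin on the work surface. World frame = base frame: x ahead of the robot, y to its left, z up, the work surface at z = 0. Lengths are in mm, angles in degrees, forces in N, time in s.
With the tool pointing down it reaches from about 350 to 850 mm from the base axis. Payload 8.1 kg.
Tool frame: the origin (TCP) lies midway between the tips of the shut fingers; the grasp point (between the pads) lies 19 mm behind it (r.grip_depth is the distance from the TCP to the grasp point, in mm); z points along the fingers, y is the direction in which the jaws open and shut (so a half turn about z gives the same grasp; the last joint's range is limited). The gripper opens to 85 mm and grips with 20 to 120 N. Pads are 22 mm wide; open, the fingers measure 114 mm over their backs; the gripper's body (76 mm by 85 mm) begins 54 mm behind the grasp point. The pads swing forward as they close: fully open they stand 13 mm farther back than shut.
Start: joints at [-80.581, 7.471, 85.268, -0, 87.261, -4.893], TCP at [148.346, -581.377, 231.292] pointing down, gripper open.
Joint ranges: [-169.43, 169.43], [-51.17, 129.36], [1.28, 143.12], [-76.62, 256.62], [0, 156.53], [-152.29, 152.29]. Speed limits (degrees/s): [136.94, 136.94, 159.86, 180, 180, 180].

INTERFACE

Orientations are given as [roll, pitch, yaw] about the fixed x, y, z axes, in that order (R = Rz(yaw) Ry(pitch) Rx(roll)).
In Python, from bench import r, imaging gives the robot as it stands.
- The arm moves only by the shell command python3 -m creep 'ROWS' [FORCE]. ROWS is text: rows parted by semicolons, each of 7 numbers parted by spaces: the shift along the tool's x, y, z in cm, then the turn, a rotation vector about the tool's x, y, z in degrees, then the finger opening in cm, from 0 to 8.54. In form: dx dy dz ax ay az gripper; .... A call has 1 to 20 rows; each row is the pose to reach, as a shift and turn from the pose measured when the call began, along the tool's axes at that moment; what a row does not reach only later rows make up. A row lasts 1/10 s, in which the tool goes at most 50 mm and 8.59 degrees, less where a joint would pass 70% of its speed; a pose out of reach is approached as far as the arm can. A call with a gripper value outside its range is refused whole. The fingers move at their own pace and stop on an object; FORCE is the grip in N (left out, the last holds). Time passes only in rows, so rows that repeat a pose let the fingers close. It gives the time, the measured TCP pose, the force and the opening at its end, in the units of the state.
- r.sense(): the state, without advancing time (a new reading comes with each control period).
- imaging.snapshot(name): name is "side" or "top"; returns the picture (420x560x3 uint8, red, green, blue); there is no depth.
- imaging.camera_info(name): a dict with "camera_matrix" (3x3 intrinsics, pixels), "k1" (the pictures are not rectified: a ray, as slopes to the right and down, at radius r is drawn at 1 + k1 r^2 times it, then the intrinsics apply), "R" (3x3) and "t" (3): a world point X has camera coordinates R X + t. Camera axes: x right, y down, z forward; pixel columns grow to the right and rows downward; lengths in mm; the calibration is good to about 2 mm. A picture is of the moment at which its call begins. camera_info takes no time and is no camera call.
- r.hand_in(): hands the job in, once; it reports no verdict.
The state is a dict: "time": time; "joint_pos": joint angles; "qd": joint speeds; "joint_efforts": joint torques, N m; "tool_pos": TCP position; "tcp_rot": TCP orientation; "ft_force": force on the tool from outside, world axes, zero at the start; "wrist_torque": the same for the moment, N m; "finger_gap": finger opening in mm.
Only numpy, scipy, OpenCV 4.12 (cv2) and the standard library are available. Lean on these libraries where they do the work, as an engineer would, in place of code of your own. Each camera call takes 0.05 s, during which the arm holds its last target.

TASK

Slide the plywood template flat across the green marking board, without lifting it, until its whole brass edge lies along the white line and stop it there rather than running well past the line. Then take the pattern weight by its red knob and set it gently inside the blue circle on the template, so that the template stays on the line, and let go. Leave the other things on the table where they are.

Things in the scene. Friction and masses are not known exactly. Their poses are not given: they have to be found in the camera images.
- board: Green marking board, fixed to the table, 240 (its x) x 360 (its y) x 10 mm thick. Origin: centre of its underside, on the table. Its place and yaw vary (up to 0.25 rad either way).
- line (a point): Middle of the white line on the board's top face, 10 mm above the table. The line is 232 mm long and 4 mm wide, painted (no step to feel); this point's x axis runs along it, its +y axis points across the board towards the side where the template starts, z up. The line lies 100 mm from the board's middle.
- template: Loose plywood template, 160 (its x) x 100 (its y) x 18 mm thick, 0.35 kg, flat on the board. Origin: centre of its underside. Its -y long face has the brass strip and goes to the line; the opposite long face (+50 mm) is bare and can be pushed. Starts brass side to the line, its middle 110 to 180 mm from it, turned up to 0.25 rad. Slides under a few newtons, stops when the push stops.
- edge_near (a point): Bottom corner of the template at the -x end of its brass edge (template frame x -80, y -50, z 0 mm).
- edge_far (a point): Bottom corner of the template at the +x end of its brass edge (template frame x +80, y -50, z 0 mm).
- circle (a point): Centre of the blue circle (90 mm outside diameter) on the template's top face, 18 mm above its underside and 3 mm from its middle towards its +y side.
- weight: Loose pattern weight, about 0.65 kg: dark steel puck 70 mm diameter, 22 mm high, with an upright red cylindrical knob 32 mm in diameter on top, from 22 to 64 mm height. Origin: centre of its underside. Stands on the table to the left or right of the board.
- spool: Bystander: empty wooden ribbon spool, 84 mm diameter, 40 mm high, on the table on the other side of the board from the weight. Origin: centre of its underside.
- scissors: Bystander: scissors with orange handles, 230 mm long, lying beyond the board. Origin: on the table under the pivot; blades along its +x.
- tub: Bystander: open teal tub, 140 x 100 x 80 mm high, to the right. Origin: centre of its underside.
- cone: Bystander: yellow plastic cone, 70 mm diameter foot, 110 mm high, far left. Origin: centre of its underside.
Mind the look-alikes: they are no part of the job. Leave any purple or turquoise look-alike of the template alone.

How it is judged:
By the outcome, as a careful person would: the job done as asked, in the order asked, and still so for the second after the job is handed in, with the robot touching nothing.
It also fails if it takes over 51 s, if anything falls off the work surface, if the arm or the gripper's body presses on something with over 40 N, if the wrist force passes 120 N, or if a joint passes its speed limit or range.

## Working session

There is one attempt and no reset: what is moved stays moved. The work goes in short steps, Python scripts to look and compute and a shell command to move; the robot and the scene stay as the last step left them, time stands still between calls to the robot, and variables do not carry over. Pictures are saved under pics/ and viewed, and the job is handed in when it is done.

```bash
ls; mkdir -p pics; python3 - <<'E'
from bench import r, imaging
import cv2
s=r.sense(); print(s)
for n in("side","top"):
    im=imaging.snapshot(n); cv2.imwrite(f"pics/{n}0.png",im[:,:,::-1]); print(n,imaging.camera_info(n))
E
```

```text
pics
{'time': 0.0, 'joint_pos': array([-8.05800301e+01,  7.51300670e+00,  8.53306986e+01,  8.41551207e-05,
        8.72593337e+01, -4.89399532e+00]), 'qd': array([ 0.09594982, -0.05794373, -0.03460486,  0.0316604 ,  0.0430324 ,
        0.04576821]), 'joint_efforts': array([-2.34499981e-03, -5.69397783e+01, -5.00556099e+01, -3.09490097e-04,
        1.48916454e-02,  7.43584701e-05]), 'tool_pos': array([ 148.26463423, -580.83268218,  230.25271189]), 'tcp_rot': array([-1.79897344e+02, -8.87425757e-03,  1.43139532e+01]), 'ft_force': array([-0.21697549, -0.10006939,  0.08752572]), 'wrist_torque': array([ 0.04190176,  0.03919638, -0.02512401]), 'finger_gap': 85.18209715713067}
side {'camera_matrix': array([[510.90387833,   0.        , 278.03907826],
       [  0.        , 510.90387833, 201.8261055 ],
       [  0.        ,   0.        ,   1.        ]]), 'k1': -0.029444144233880892, 'R': array([[-0.98503349, -0.17198273,  0.01144428],
       [-0.13213902,  0.71085938, -0.69080983],
       [ 0.11067209, -0.68198305, -0.72294592]]), 't': array([ 507.82489949,  102.68129563, 1306.72532369])}
top {'camera_matrix': array([[538.06524137,   0.        , 284.29776897],
       [  0.        , 538.06524137, 202.90602465],
       [  0.        ,   0.        ,   1.        ]]), 'k1': -0.13321200012920048, 'R': array([[-0.02269088, -0.99958065, -0.01799042],
       [-0.99448712,  0.02441065, -0.10197791],
       [ 0.1023743 ,  0.01557728, -0.99462397]]), 't': array([  35.77293161,  506.3728914 , 1442.22340396])}
```

View pics/top0.png

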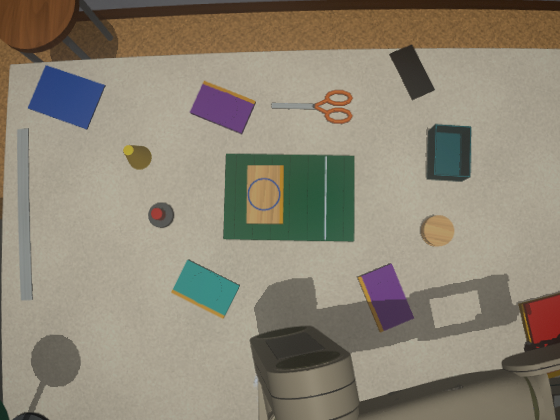

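View pics/side0.png

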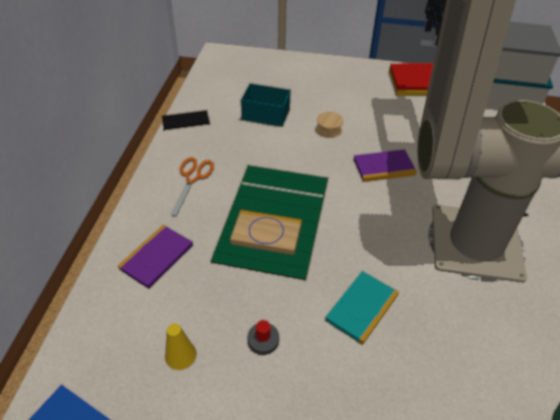

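The top view shows the green board with the white line at column 325 and the wooden template at (265,194), the weight with its red knob at (160,214), the spool at (437,230) and the cone at (138,156).
Possible template confusions:
- Wood with blue circle at (265,194): the one I want.
- Purple at (223,107) and (386,297), and turquoise at (206,288): look-alikes to leave alone.

Possible weight confusions:
- Grey puck with red knob at (160,214): the one I want.
- Red box at (545,320): not the weight.

Next I'll measure both and check them in a crop.

```bash
cat > h.py <<'E'
import numpy as np, cv2
from bench import r, imaging
def und(n,px):
    c=imaging.camera_info(n);K=c["camera_matrix"]
    return c,cv2.undistortPoints(np.array(px,float).reshape(-1,1,2),K,np.array([c["k1"],0,0,0.])).reshape(-1,2)
def ray(n,px,z):
    c,u=und(n,px);R=c["R"];o=-R.T@c["t"]
    d=np.c_[u,np.ones(len(u))]@R
    return o+d*((z-o[2])/d[:,2])[:,None]
def proj(n,P):
    c=imaging.camera_info(n)
    return cv2.projectPoints(np.array(P,float).reshape(-1,1,3),cv2.Rodrigues(c["R"])[0],c["t"],c["camera_matrix"],np.array([c["k1"],0,0,0.]))[0].reshape(-1,2)
def tri(pa,pb):
    ls=[]
    A=[];b=[]
    for n,p in(("top",pa),("side",pb)):
        c,u=und(n,[p]);R,t=c["R"],c["t"]
        for k in(0,1):
            A.append(R[k]-u[0,k]*R[2]);b.append(-(t[k]-u[0,k]*t[2]))
    return np.linalg.lstsq(np.array(A),np.array(b),rcond=None)[0]
def big(m,box=None):
    m=m.astype(np.uint8)
    if box: 
        z=np.zeros_like(m);x0,y0,x1,y1=box;z[y0:y1,x0:x1]=m[y0:y1,x0:x1];m=z
    cs=cv2.findContours(m,cv2.RETR_EXTERNAL,cv2.CHAIN_APPROX_NONE)[0]
    return max(cs,key=cv2.contourArea)
def hsv(im): return cv2.cvtColor(im,cv2.COLOR_RGB2HSV)
E
python3 - <<'E'
import cv2,numpy as np
from h import *
t=cv2.imread("pics/top0.png");s=cv2.imread("pics/side0.png")
a=cv2.resize(t[145:250,130:365],None,fx=3.2,fy=3.2,interpolation=cv2.INTER_CUBIC);cv2.imwrite("pics/c_top.png",a)
b=cv2.resize(s[160:360,200:340],None,fx=3,fy=3,interpolation=cv2.INTER_CUBIC);cv2.imwrite("pics/c_side.png",b)
H=cv2.cvtColor(t,cv2.COLOR_BGR2HSV)
for p in [(265,175),(281,194),(265,194),(240,170),(325,200),(157,214),(160,222),(138,160)]: print(p,H[p[1],p[0]])
H=cv2.cvtColor(s,cv2.COLOR_BGR2HSV)
for p in [(265,245),(245,225),(265,220),(240,210),(263,330),(265,345),(280,190)]: print(p,H[p[1],p[0]])
E
```

```text
(265, 175) [ 18 119 172]
(281, 194) [ 20 185 176]
(265, 194) [ 18 115 178]
(240, 170) [67 89 89]
(325, 200) [ 95  19 175]
(157, 214) [  2 165 156]
(160, 222) [23 11 89]
(138, 160) [ 22 142 117]
(265, 245) [ 14  90 119]
(245, 225) [ 18 111 165]
(265, 220) [ 18 109 164]
(240, 210) [ 31 137  84]
(263, 330) [  1 217 149]
(265, 345) [120   4  72]
(280, 190) [ 66  51 105]
```

View pics/c_top.png

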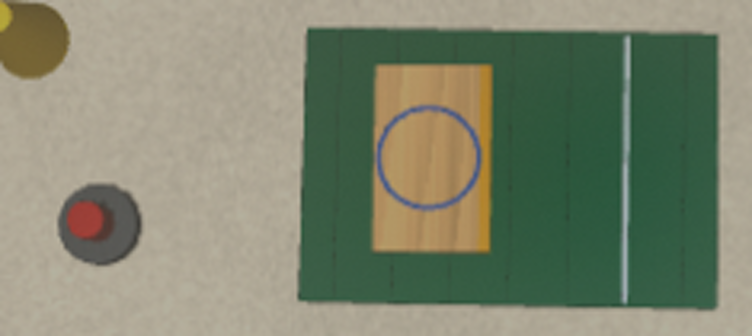

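View pics/c_side.png

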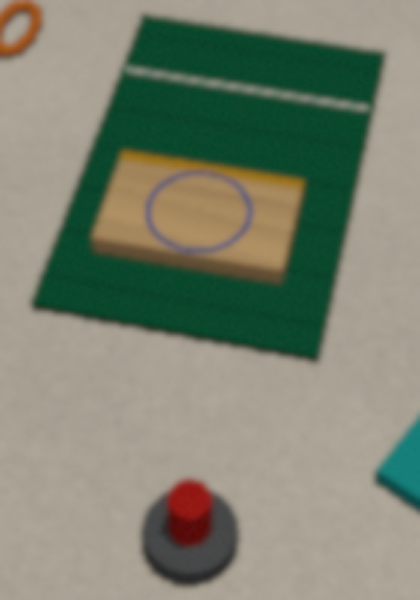

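The crops confirm the choice. The template is wood with a brass strip facing the line and a blue circle, and the weight is a dark puck with a red knob. Next I measure them.

```bash
cat > meas.py <<'E'
from h import *
F=6
def up(im,box):
    x0,y0,x1,y1=box
    return cv2.resize(im[y0:y1,x0:x1],None,fx=F,fy=F,interpolation=cv2.INTER_CUBIC)
def back(p,box): return (np.array(p,float)+.5)/F-.5+np.array(box[:2])
def rect(n,im,box,fn,z):
    m=fn(hsv(up(im,box))); c=big(m)
    w=ray(n,back(c[:,0,:],box),z)
    rc=cv2.minAreaRect(w[:,:2].astype(np.float32))
    bx=cv2.boxPoints(rc)
    return rc,bx,w
wood=lambda H:(H[...,0]>8)&(H[...,0]<30)&(H[...,1]>70)&(H[...,2]>130)
green=lambda H:(H[...,0]>40)&(H[...,0]<95)&(H[...,1]>75)
def whole(n,im,box): # template incl. circle: wood or blue
    f=lambda H:(((H[...,0]<31)|(H[...,0]>100))&(H[...,2]>110))
    return rect(n,im,box,f,28)
def line(n,im,box):
    U=up(im,box);H=hsv(U);m=(H[...,1]<45)&(H[...,2]>110)
    c=big(m);w=ray(n,back(c[:,0,:],box),10)[:,:2]
    return cv2.minAreaRect(w.astype(np.float32))
E
python3 - <<'E'
from meas import *
t=cv2.imread("pics/top0.png")[:,:,::-1].copy();s=cv2.imread("pics/side0.png")[:,:,::-1].copy()
for n in("top","side"):
    c=imaging.camera_info(n);print(n,"cam",-c["R"].T@c["t"])
print("board top",rect("top",t,(215,145,365,250),lambda H:green(H),10)[0])
b=whole("top",t,(236,158,300,232));print("tmpl top",b[0],b[1])
print("line",line("top",t,(315,158,335,238)))
b=rect("side",s,(222,205,310,258),wood,28);print("tmpl side",b[0],b[1])
# circle
for n,im,box in(("top",t,(240,165,290,225)),("side",s,(235,208,300,250))):
    H=hsv(up(im,box));c=big((H[...,0]>100)&(H[...,0]<140)&(H[...,1]>35))
    w=ray(n,back(c[:,0,:],box),28);print("circle",n,cv2.minEnclosingCircle(w[:,:2].astype(np.float32)),cv2.fitEllipse(w[:,:2].astype(np.float32)))
# weight
P=[]
for n,im,box in(("top",t,(140,195,180,235)),("side",s,(240,312,290,358))):
    H=hsv(up(im,box));red=((H[...,0]<8)|(H[...,0]>172))&(H[...,1]>110)
    w=ray(n,back(big(red)[:,0,:],box),64);print("knob",n,cv2.minEnclosingCircle(w[:,:2].astype(np.float32)), cv2.fitEllipse(w[:,:2].astype(np.float32)))
    dark=(H[...,2]<110)|red
    w=ray(n,back(big(dark)[:,0,:],box),11);print("puck",n,cv2.fitEllipse(w[:,:2].astype(np.float32)))
E
```

```text
top cam [3.56746424e+02 9.31126060e-01 1.48675239e+03]
side cam [ 369.17472006  905.50967147 1009.81330429]
board top ((525.3931274414062, 11.4273681640625), (357.0132751464844, 237.0660400390625), 87.67628479003906)
tmpl top ((533.1279907226562, 76.91627502441406), (101.35151672363281, 161.1295623779297), 88.47998809814453) [[451.2473   28.39542]
 [612.3202   24.12128]
 [615.00867 125.43713]
 [453.9358  129.71127]]
line ((521.8687744140625, -88.8095932006836), (5.454787731170654, 222.07589721679688), 87.45521545410156)
tmpl side ((532.4168090820312, 79.48330688476562), (100.60548400878906, 160.51124572753906), 88.0132827758789) [[450.4655    31.993092]
 [610.8803    26.428516]
 [614.3681   126.973526]
 [453.9533   132.5381  ]]
circle top ((533.240234375, 80.1951904296875), 44.89323425292969) ((533.341064453125, 80.15636444091797), (88.36354064941406, 88.54414367675781), 171.00331115722656)Traceback (most recent call last):
  File "<stdin>", line 11, in <module>
  File "h.py", line 26, in big
    return max(cs,key=cv2.contourArea)
ValueError: max() iterable argument is empty
```

```bash
cat >> meas.py <<'E'
from scipy.spatial.transform import Rotation as Rn
def rel(s,pos,yaw,roll=180.0,pitch=0.0):
    R0=Rn.from_euler('xyz',s["tcp_rot"],degrees=True)
    R1=Rn.from_euler('xyz',[roll,pitch,yaw],degrees=True)
    d=R0.inv().apply(np.array(pos)-s["tool_pos"])/10
    return np.round(np.r_[d,(R0.inv()*R1).as_rotvec(degrees=True)],2)
E
python3 - <<'E'
from meas import *
t=cv2.imread("pics/top0.png")[:,:,::-1].copy();s=cv2.imread("pics/side0.png")[:,:,::-1].copy()
for n,im,box in(("top",t,(140,195,180,235)),("side",s,(240,312,290,358))):
    H=hsv(up(im,box));red=((H[...,0]<8)|(H[...,0]>172))&(H[...,1]>110)
    w=ray(n,back(big(red)[:,0,:],box),64);print("knob",n,cv2.minEnclosingCircle(w[:,:2].astype(np.float32)))
    dark=(H[...,2]<110)|red
    w=ray(n,back(big(dark)[:,0,:],box),11);print("puck",n,cv2.minAreaRect(w[:,:2].astype(np.float32)))
    if n=="top":
        m=red&(H[...,2]>135); w=ray(n,back(big(m)[:,0,:],box),64);print("knobtop",cv2.minEnclosingCircle(w[:,:2].astype(np.float32)))
st=r.sense()
for p,y in(([420,-200,230],50),([530,180,230],87.5),([533,165,60],87.5)): print(p,rel(st,p,y))
E
```

```text
knob top ((483.046142578125, 367.23138427734375), 17.018972396850586)
puck top ((483.8005676269531, 368.4576110839844), (72.47856903076172, 69.33595275878906), 88.80211639404297)
knobtop ((484.0278625488281, 368.05126953125), 14.84730052947998)
knob side ((483.4781494140625, 381.4379577636719), 25.472898483276367)
puck side ((484.4353332519531, 370.3125915527344), (75.7132568359375, 73.37022399902344), 58.69477081298828)
[420, -200, 230] [ 35.75 -30.19   0.09  -0.09  -0.04 -35.69]
[530, 180, 230] [ 5.580e+01 -6.429e+01  1.500e-01 -8.000e-02 -7.000e-02 -7.319e+01]
[533, 165, 60] [ 5.572e+01 -6.273e+01  1.715e+01 -8.000e-02 -7.000e-02 -7.319e+01]
```

The weight is at (484,368), and the two views agree to about 2 mm. The template centre is about (533,77.5) at yaw about -1.75°. The line middle is about (521.5,-88.6) at -2.5°. The move is to a point behind the bare face with both fingers open along it.

```bash
python3 -m creep '35.7 -30.2 0 0 0 -36 8.5;35.7 -30.2 0 0 0 -36 8.5;35.7 -30.2 0 0 0 -36 8.5;35.7 -30.2 0 0 0 -36 8.5;35.7 -30.2 0 0 0 -36 8.5;35.7 -30.2 0 0 0 -36 8.5;35.7 -30.2 0 0 0 -36 8.5;35.7 -30.2 0 0 0 -36 8.5;35.7 -30.2 0 0 0 -36 8.5;55.8 -64.3 0 0 0 -73 8.5;55.8 -64.3 0 0 0 -73 8.5;55.8 -64.3 0 0 0 -73 8.5;55.8 -64.3 0 0 0 -73 8.5;55.8 -64.3 0 0 0 -73 8.5;55.8 -64.3 0 0 0 -73 8.5;55.8 -64.3 0 0 0 -73 8.5;55.8 -64.3 0 0 0 -73 8.5;55.8 -64.3 0 0 0 -73 8.5;55.8 -64.3 0 0 0 -73 8.5;55.8 -64.3 0 0 0 -73 8.5'
python3 - <<'E'
from meas import *
st=r.sense();print(st["tool_pos"],st["tcp_rot"],st["ft_force"])
for p,y in(([533,165,40],87.5),([533,165,5],87.5)): print(p,rel(st,p,y))
E
```

```text
time: 2.1
tool_pos: [529.6, 179.5, 230.9]
tcp_rot: [-179.9, -0.0, 87.3]
ft_force: [0.1, -0.5, 0.4]
finger_gap: 84.8
[529.60044363 179.45413221 230.93946622] [-1.79918002e+02 -4.14186655e-02  8.73359867e+01] [ 0.0984677  -0.51580191  0.36511375]
[533, 165, 40] [-1.44  0.43 19.09 -0.08 -0.04 -0.16]
[533, 165, 5] [-1.44  0.44 22.59 -0.08 -0.04 -0.16]
```

```bash
python3 -m creep '-1.4 0.4 5 0 0 0 8.5;-1.4 0.4 10 0 0 0 8.5;-1.4 0.4 15 0 0 0 8.5;-1.4 0.4 18 0 0 0 8.5;-1.4 0.4 20 0 0 0 8.5;-1.4 0.4 21 0 0 0 8.5;-1.4 0.4 21.6 0 0 0 8.5;-1.4 0.4 21.6 0 0 0 8.5'
python3 - <<'E'
from meas import *
for n in("side","top"):
    im=imaging.snapshot(n)
    u=im[170:290,200:340] if n=="side" else im[145:250,200:365]
    cv2.imwrite(f"pics/{n}1.png",cv2.resize(u,None,fx=4.5,fy=4.5,interpolation=cv2.INTER_CUBIC)[:,:,::-1])
E
```

```text
time: 2.9
tool_pos: [532.9, 164.8, 15.3]
tcp_rot: [-179.9, -0.0, 87.3]
ft_force: [-0.1, 0.4, -0.4]
finger_gap: 84.9
```

View pics/side1.png

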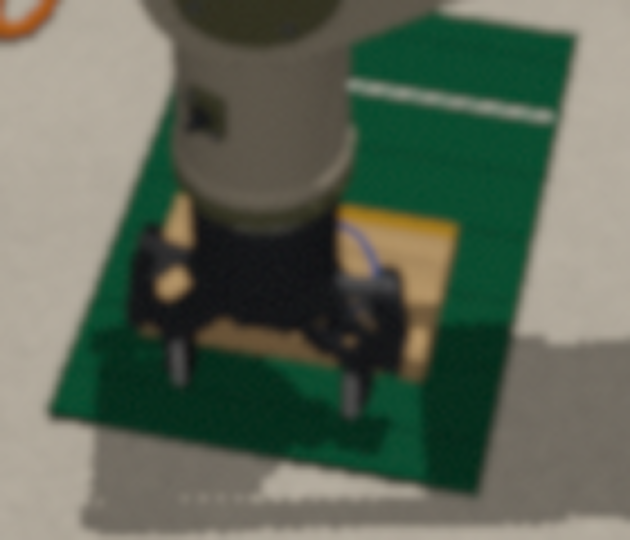

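View pics/top1.png

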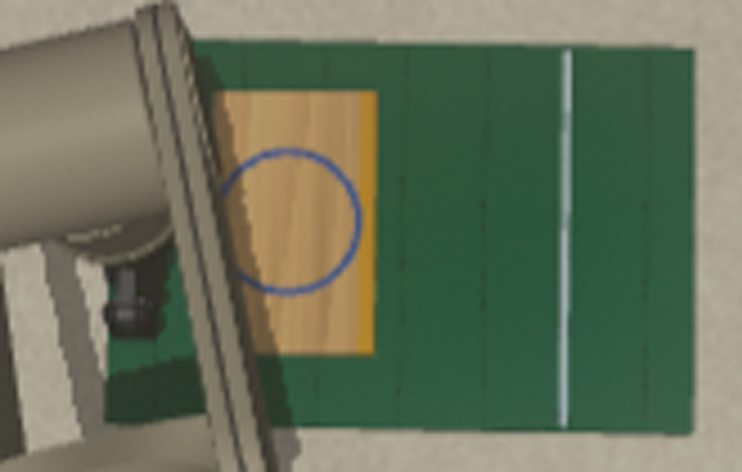

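The side view shows the two open fingertips at about (240,254) and (278,261), just behind the bare face and clear of it. The top view shows that the brass edge and line stay visible. I check the tip height, then go down.

```bash
python3 - <<'E'
from meas import *
px=np.array([[178,384],[352,416]])/4.5+[200,170]
for z in(15,22,28): print(z,ray("side",px,z)[:,:2].round(1).tolist())
E
python3 -m creep '0 0 0.6 0 0 0 8.5;0 0 1.2 0 0 0 8.5;0 0 1.2 0 0 0 8.5'
```

```text
15 [[582.9, 162.7], [486.1, 166.9]]
22 [[581.4, 167.9], [485.3, 172.1]]
28 [[580.1, 172.4], [484.6, 176.5]]
time: 3.3
tool_pos: [533.3, 165.3, 3.7]
tcp_rot: [-180.0, -0.1, 87.3]
ft_force: [-0.5, -0.2, 0.1]
finger_gap: 85.4
```

```bash
python3 -m creep '-1 0 0 0 0 0 8.5;-1.8 0 0 0 0 0 8.5;-2.4 0 0 0 0 0 8.5;-2.8 0 0 0 0 0 8.5;-3.2 0 0 0 0 0 8.5;-3.8 0 0 0 0 0 8.5;-4.6 0 0 0 0 0 8.5;-5.4 0 0 0 0 0 8.5;-6.2 0 0 0 0 0 8.5;-7 0 0 0 0 0 8.5;-7.8 0 0 0 0 0 8.5;-8.5 0 0 0 0 0 8.5;-9 0 0 0 0 0 8.5;-9.2 0 0 0 0 0 8.5;-9.2 0 0 0 0 0 8.5'
cat >> meas.py <<'E'
def edges(im):
    # brass right-hand edge at top face (z=28) and line, top view
    box=(230,150,360,245); U=up(im,box); H=hsv(U)
    g=((H[...,0]>40)&(H[...,0]<95)&(H[...,1]>70))
    brass=(H[...,0]>12)&(H[...,0]<28)&(H[...,1]>150)&(H[...,2]>110)
    wh=(H[...,1]<50)&(H[...,2]>110)
    return box,U,H,brass,wh
E
python3 - <<'E'
from meas import *
im=imaging.snapshot("top");cv2.imwrite("pics/top2f.png",im[:,:,::-1])
u=im[145:250,200:365]
cv2.imwrite("pics/top2.png",cv2.resize(u,None,fx=4.5,fy=4.5,interpolation=cv2.INTER_CUBIC)[:,:,::-1])
box,U,H,b,w=edges(im)
c=back(big(b)[:,0,:],box);rc=cv2.minAreaRect(ray("top",c,28)[:,:2].astype(np.float32));print("brass",rc,cv2.boxPoints(rc).round(1).tolist())
c=back(big(w)[:,0,:],box);rc=cv2.minAreaRect(ray("top",c,10)[:,:2].astype(np.float32));print("line",rc,cv2.boxPoints(rc).round(1).tolist())
E
```

```text
time: 4.8
tool_pos: [528.9, 73.0, 3.5]
tcp_rot: [-180.0, -0.0, 87.3]
ft_force: [0.6, 0.3, 1.3]
finger_gap: 84.9
brass ((527.1824951171875, -34.16059494018555), (10.483457565307617, 160.00709533691406), 87.0936279296875) [[447.0, -35.29999923706055], [606.7999877929688, -43.5], [607.2999877929688, -33.0], [447.5, -24.899999618530273]]
line ((525.8402099609375, -4.162994384765625), (363.0010681152344, 264.19232177734375), 88.51889038085938) [[389.1000061035156, -182.1999969482422], [653.2000122070312, -189.0], [662.5999755859375, 173.89999389648438], [398.5, 180.6999969482422]]
```

View pics/top2.png

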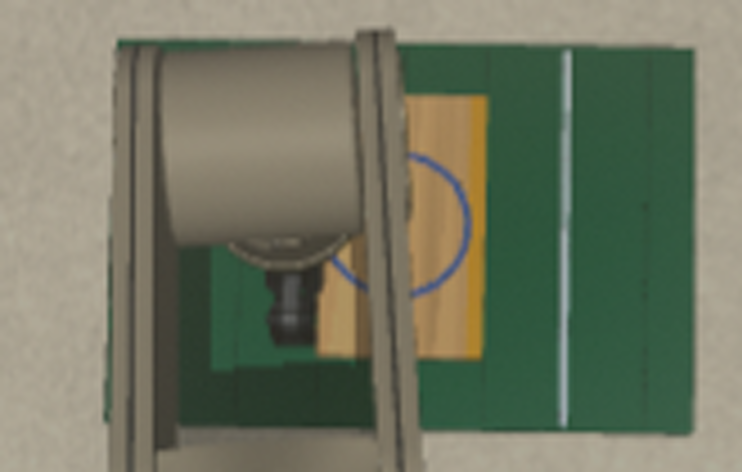

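The top view shows the brass edge at about column 307 of the full picture, and the line at 325. The fingers sit square behind the template. Next I fit both edges at sub-pixel precision.

```bash
cat >> meas.py <<'E'
def fit(im,guess,r0,r1,zb=28,cl=321):
    # brass edge: red channel falls from brass to green; half-level crossing per row
    f=im[...,0].astype(float); e=[];l=[]
    for y in range(r0,r1):
        row=cv2.GaussianBlur(f[y:y+1],(1,1),0)[0]
        xs=np.arange(guess-6,guess+7); v=row[xs]; hi=v[:4].mean() ; lo=v[-4:].mean(); h=(hi+lo)/2
        k=[i for i in range(len(xs)-1) if v[i]>=h>v[i+1]]
        if k: i=k[0]; e.append((xs[i]+(v[i]-h)/(v[i]-v[i+1]),y))
    for y in range(160,238):
        xs=np.arange(cl,cl+9); v=f[y,xs]; v=np.clip(v-np.median(np.r_[v[:2],v[-2:]])-8,0,None)
        if v.sum()>60: l.append(((xs*v).sum()/v.sum(),y))
    out=[]
    for p,z in((e,zb),(l,10)):
        w=ray("top",p,z)[:,:2]; A=np.polyfit(w[:,0],w[:,1],1)
        for _ in range(2):
            d=abs(w[:,1]-np.polyval(A,w[:,0])); w=w[d<max(1.0,2*np.median(d))]; A=np.polyfit(w[:,0],w[:,1],1)
        out.append((A,np.degrees(np.arctan(A[0])),w[:,0].min(),w[:,0].max(),len(w),np.std(w[:,1]-np.polyval(A,w[:,0]))))
    return out
E
python3 - <<'E'
from meas import *
im=cv2.imread("pics/top2f.png")[:,:,::-1].copy()
o=fit(im,308,170,221)
for x in o: print(x)
for x in(447,527,607): print(x,np.polyval(o[0][0],x),np.polyval(o[1][0],x),np.polyval(o[0][0],x)-np.polyval(o[1][0],x))
st=r.sense();print(st["tool_pos"],st["ft_force"])
E
```

```text
(array([ -0.0453871 , -15.57131078]), np.float64(-2.598705838431308), np.float64(458.7369149227977), np.float64(596.0195397259223), 43, np.float64(0.37649629011823943))
(array([-4.19367272e-02, -6.70218093e+01]), np.float64(-2.4013903674920725), np.float64(412.0980775347977), np.float64(625.9242328113285), 78, np.float64(0.17517220410326925))
447 -35.859344638983366 -85.7675263933781 49.90818175439474
527 -39.49031266683395 -89.12246456808347 49.63215190124952
607 -43.12128069468453 -92.47740274278883 49.3561220481043
[528.74248129  73.10576383   3.43731629] [ 0.1618444  -0.23186968  0.5730289 ]
```

The edge and line are parallel to 0.2° with a 49.6 mm gap. I push 46 mm now and trim after.

```bash
python3 -m creep '-0.6 0 0 0 0 -0.2 8.5;-1.2 0 0 0 0 -0.2 8.5;-1.8 0 0 0 0 -0.2 8.5;-2.4 0 0 0 0 -0.2 8.5;-3 0 0 0 0 -0.2 8.5;-3.5 0 0 0 0 -0.2 8.5;-3.9 0 0 0 0 -0.2 8.5;-4.2 0 0 0 0 -0.2 8.5;-4.4 0 0 0 0 -0.2 8.5;-4.5 0 0 0 0 -0.2 8.5;-4.6 0 0 0 0 -0.2 8.5;-4.6 0 0 0 0 -0.2 8.5;-4.6 0 0 0 0 -0.2 8.5'
python3 - <<'E'
from meas import *
im=imaging.snapshot("top");cv2.imwrite("pics/top3f.png",im[:,:,::-1])
u=im[145:250,200:365]
cv2.imwrite("pics/top3.png",cv2.resize(u,None,fx=4.5,fy=4.5,interpolation=cv2.INTER_CUBIC)[:,:,::-1])
for y in(175,195,215): print(im[y,312:332,0],im[y,312:332,2])
E
```

```text
time: 6.15
tool_pos: [526.6, 27.1, 3.4]
tcp_rot: [-180.0, -0.0, 87.5]
ft_force: [-0.2, -0.2, 0.2]
finger_gap: 85.2
[131 167 163 164 164 164 169 164 165 169 171 171 163 137 122  50  51  52
  52  52] [ 92  90  89  90  89  90  91  89  83  56  49  50  88 149 133  62  63  63
  64  62]
[149 159 162 163 173 170 166 151  76 108 172 165 138 134  90  48  50  48
  49  48] [ 81  86  87  87  93  91  89  98 123 102  49  49  88 144 106  62  63  62
  62  62]
[157 156 172 173 173 172 168 166 169 173 173 161 124 157  67  49  48  50
  50  51] [ 84  84  92  94  94  93  91  87  74  48  49  51 107 171  87  64  64  65
  65  65]
```

View pics/top3.png

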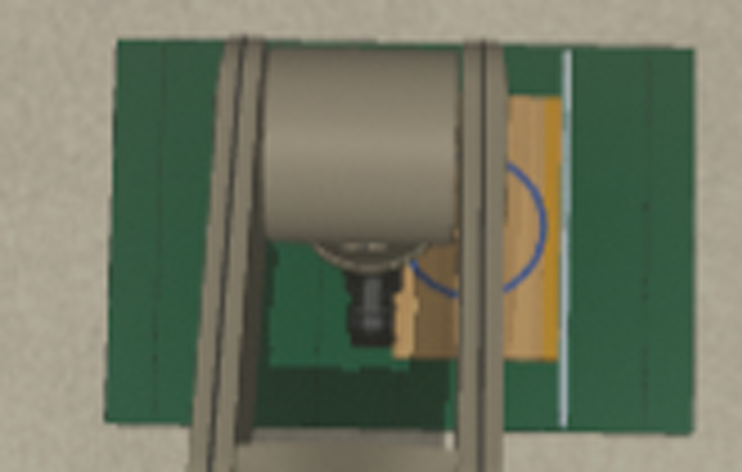

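```bash
cat >> meas.py <<'E'
def edgeB(im,r0,r1,x0=320,x1=330,lev=105):
    b=im[...,2].astype(float);e=[]
    for y in range(r0,r1):
        v=b[y]
        for x in range(x0,x1):
            if v[x]<lev<=v[x+1] and v[x]<100 and im[y,x,0]>80: e.append((x+(lev-v[x])/(v[x+1]-v[x]),y));break
    w=ray("top",e,28)[:,:2]
    for _ in range(3):
        A=np.polyfit(w[:,0],w[:,1],1);d=abs(w[:,1]-np.polyval(A,w[:,0]));w=w[d<max(.8,2*np.median(d))]
    return A,w
E
python3 - <<'E'
from meas import *
im=cv2.imread("pics/top3f.png")[:,:,::-1].copy()
L=np.array([-.0419367,-67.0218])
A,w=edgeB(im,172,221)
print(len(w),np.degrees(np.arctan(A[0])),[np.polyval(A,x)-np.polyval(L,x) for x in(447,527,607)])
im0=cv2.imread("pics/top0.png")[:,:,::-1].copy();print("line from first pic",fit(im0,283,170,220)[1])
E
```

```text
45 -2.4512984977164654 [np.float64(3.685039154135751), np.float64(3.6152269619124553), np.float64(3.545414769689174)]
line from first pic (array([-4.18167123e-02, -6.70812655e+01]), np.float64(-2.3945260598316604), np.float64(412.09760622358607), np.float64(625.9269706192065), 78, np.float64(0.1754667351090581))
```

Two independent measures, kinematic and image, both give 3.6 mm left, and the edge is parallel. I push 3.5 mm and then back off.

```bash
python3 -m creep '-0.1 0 0 0 0 0 8.5;-0.2 0 0 0 0 0 8.5;-0.3 0 0 0 0 0 8.5;-0.35 0 0 0 0 0 8.5;-0.35 0 0 0 0 0 8.5;-0.35 0 0 0 0 0 8.5'
python3 -m creep '0.5 0 0 0 0 0 8.5;1.5 0 0 0 0 0 8.5;3 0 0 0 0 0 8.5;5 0 -2 0 0 0 8.5;9 0 -6 0 0 0 8.5;14 0 -10 0 0 0 8.5;18 0 -14 0 0 0 8.5;18 0 -14 0 0 0 8.5'
python3 - <<'E'
from meas import *
im=imaging.snapshot("top");cv2.imwrite("pics/top4f.png",im[:,:,::-1])
L=np.array([-.0419367,-67.0218])
u=im[145:250,200:365]
cv2.imwrite("pics/top4.png",cv2.resize(u,None,fx=4.5,fy=4.5,interpolation=cv2.INTER_CUBIC)[:,:,::-1])
for y in(175,195,215): print(im[y,312:332,0],im[y,312:332,2])
sd=imaging.snapshot("side");cv2.imwrite("pics/side4f.png",sd[:,:,::-1])
cv2.imwrite("pics/side4.png",cv2.resize(sd[150:290,200:345],None,fx=4.2,fy=4.2,interpolation=cv2.INTER_CUBIC)[:,:,::-1])
print(r.sense()["tool_pos"])
E
```

```text
time: 6.8
tool_pos: [526.4, 23.5, 3.4]
tcp_rot: [-180.0, -0.0, 87.5]
ft_force: [-0.2, 0.7, 0.1]
finger_gap: 85.0
time: 7.6
tool_pos: [535.2, 207.7, 147.3]
tcp_rot: [179.8, -0.1, 87.7]
ft_force: [0.5, -0.5, -0.2]
finger_gap: 84.9
[179 176 172 168 170 169 169 174 173 170 174 176 177 169 126  55  54  56
  54  55] [ 97  94  93  92  92  92  91  94  94  87  66  49  49  75 107  64  64  65
  63  65]
[170 163 163 167 170 179 178 173 161  98 103 178 178 165  96  52  53  53
  52  53] [ 90  86  87  89  91  95  95  93 100 122 129  49  51  74 111  63  64  65
  65  65]
[171 165 161 171 179 180 179 178 172 175 180 180 180 163  73  51  53  54
  53  55] [92 89 88 92 97 98 98 96 93 87 52 52 61 87 90 65 66 67 67 68]
[536.14005613 207.88094628 147.75131621]
```

View pics/top4.png

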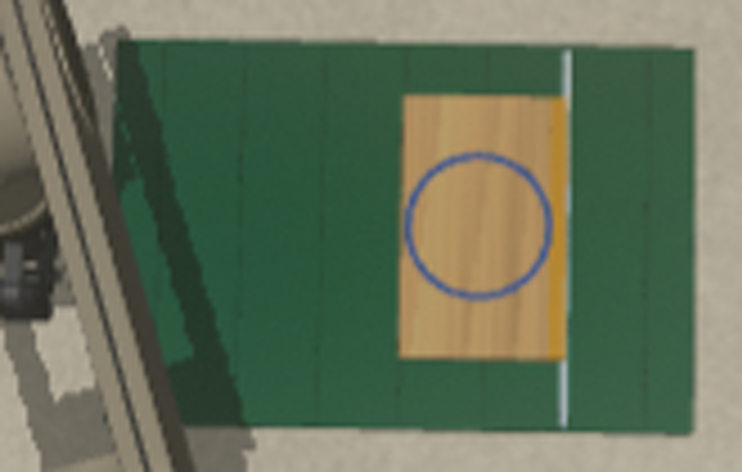

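View pics/side4.png

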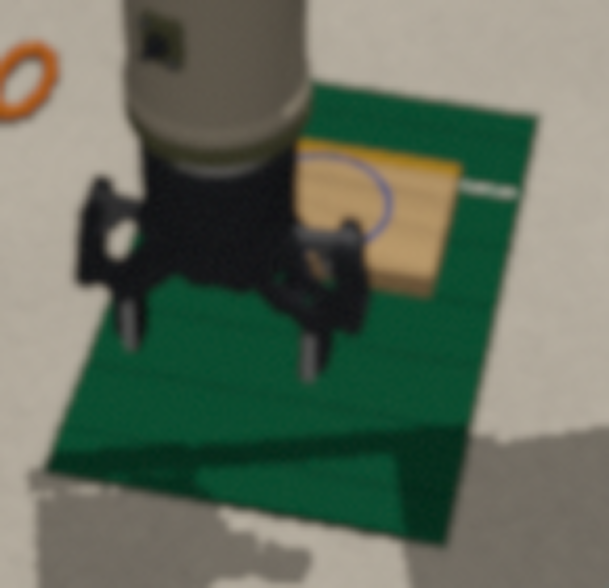

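The brass edge covers the line's near half along its full length, with a thin white sliver beyond it at about column 325. That fits the edge lying on the line's middle. Now I locate the circle and head for the weight.

```bash
cat >> meas.py <<'E'
def circ(im,box=(285,168,327,222)):
    H=hsv(up(im,box));c=big((H[...,0]>100)&(H[...,0]<140)&(H[...,1]>35))
    w=ray("top",back(c[:,0,:],box),28)[:,:2].astype(np.float32)
    return cv2.minEnclosingCircle(w)
E
python3 - <<'E'
from meas import *
im=cv2.imread("pics/top4f.png")[:,:,::-1].copy()
print("circle",circ(im),"template",whole("top",im,(282,160,328,230))[0])
st=r.sense();print(st["tool_pos"],st["tcp_rot"])
for p in([484,368,150],[484,368,28]): print(p,rel(st,p,87.5))
E
```

```text
circle ((527.7562866210938, -35.402706146240234), 44.96043014526367) template ((527.310791015625, -38.83944320678711), (101.8358154296875, 162.16915893554688), 87.51243591308594)
[536.14005613 207.88094628 147.75131621] [179.65626364  -0.18714569  87.74537222]
[484, 368, 150] [15.8  -5.84 -0.21  0.34 -0.19  0.24]
[484, 368, 28] [15.76 -5.91 11.99  0.34 -0.19  0.24]
```

```bash
python3 -m creep '5 -2 0 0 0 0 8.5;10 -4 0 0.3 -0.2 0.2 8.5;14 -5.4 0 0.3 -0.2 0.2 8.5;15.8 -5.9 0 0.3 -0.2 0.2 8.5;15.8 -5.9 0 0.3 -0.2 0.2 8.5;15.8 -5.9 0 0.3 -0.2 0.2 8.5;15.8 -5.9 0 0.3 -0.2 0.2 8.5'
python3 - <<'E'
from meas import *
sd=imaging.snapshot("side")
cv2.imwrite("pics/side5.png",cv2.resize(sd[230:400,180:360],None,fx=3.4,fy=3.4,interpolation=cv2.INTER_CUBIC)[:,:,::-1])
st=r.sense();print(st["tool_pos"],st["tcp_rot"])
for p in([484,368,50],[484,368,28]): print(p,rel(st,p,87.5))
E
```

```text
time: 8.4
tool_pos: [483.4, 366.7, 147.0]
tcp_rot: [-180.0, 0.1, 87.5]
ft_force: [0.8, 0.8, -0.2]
finger_gap: 84.8
[483.65164736 366.60833899 147.24439187] [1.79996200e+02 6.79277669e-02 8.74583445e+01]
[484, 368, 50] [ 0.15  0.03  9.72  0.    0.07 -0.04]
[484, 368, 28] [ 0.15  0.03 11.92  0.    0.07 -0.04]
```

View pics/side5.png

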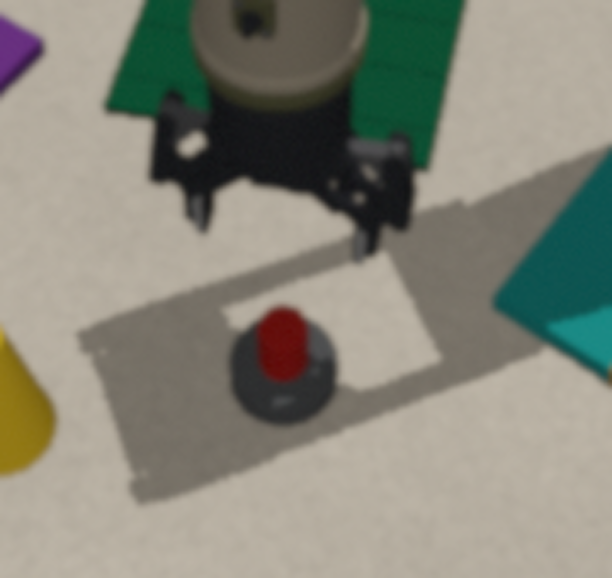

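The fingers straddle the knob's line and both neighbours are clear. I go down, then grip.

```bash
python3 -m creep '0.1 0 4 0 0 0 8.5;0.1 0 7 0 0 0 8.5;0.1 0 9.5 0 0 0 8.5;0.1 0 11 0 0 0 8.5;0.1 0 11.8 0 0 0 8.5;0.1 0 11.8 0 0 0 8.5;0.1 0 11.8 0 0 0 2.5;0.1 0 11.8 0 0 0 2.5;0.1 0 11.8 0 0 0 2.5;0.1 0 11.8 0 0 0 2.5;0.1 0 11.8 0 0 0 2.5;0.1 0 11.8 0 0 0 2.5;0.1 0 11.8 0 0 0 2.5;0.1 0 11.8 0 0 0 2.5' 50
```

```text
time: 9.85
tool_pos: [484.3, 368.0, 30.5]
tcp_rot: [179.9, 0.0, 87.5]
ft_force: [-0.9, -0.9, 5.8]
finger_gap: 31.1
```

```bash
python3 -m creep '0 0 -0.5 0 0 0 2.5;0 0 -1.5 0 0 0 2.5;0 0 -3 0 0 0 2.5;0 0 -5 0 0 0 2.5;0 0 -7 0 0 0 2.5;0 0 -8.5 0 0 0 2.5;0 0 -8.5 0 0 0 2.5;0 0 -8.5 0 0 0 2.5' 50
python3 - <<'E'
from meas import *
sd=imaging.snapshot("side")
cv2.imwrite("pics/side6.png",cv2.resize(sd[230:400,180:360],None,fx=3.4,fy=3.4,interpolation=cv2.INTER_CUBIC)[:,:,::-1])
im=imaging.snapshot("top");cv2.imwrite("pics/top6f.png",im[:,:,::-1])
print(circ(im))
st=r.sense();print(st["tool_pos"],st["tcp_rot"],st["ft_force"])
for p in([527.7,-35.5,115],[527.7,-35.5,60]): print(p,rel(st,p,87.5))
E
```

```text
time: 10.65
tool_pos: [484.2, 368.0, 115.6]
tcp_rot: [179.9, -0.0, 87.5]
ft_force: [0.2, 0.2, -7.4]
finger_gap: 30.7
((527.7562866210938, -35.402706146240234), 44.96043014526367)
[483.23798514 367.45110542 113.96055118] [-1.79960202e+02  9.13820037e-02  8.74646773e+01] [-0.14999041 -0.23061098 -7.5249739 ]
[527.7, -35.5, 115] [-4.006e+01  6.220e+00 -4.000e-02 -4.000e-02  9.000e-02 -4.000e-02]
[527.7, -35.5, 60] [-4.005e+01  6.230e+00  5.460e+00 -4.000e-02  9.000e-02 -4.000e-02]
```

View pics/side6.png

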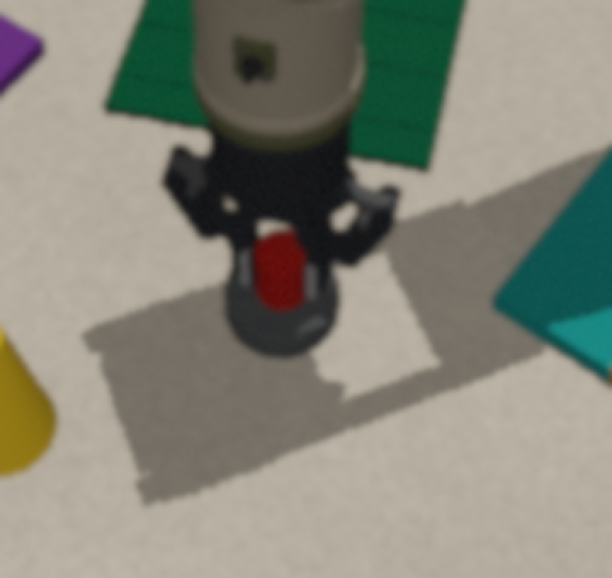

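The weight is held upright and clear of the table at about (262,315), with 7.4 N on the wrist. I carry it over the circle.

```bash
python3 -m creep '-1.5 0.2 0 0 0 0 2.5;-4 0.6 0 0 0 0 2.5;-8 1.2 0 0 0 0 2.5;-12 1.9 0 0 0 0 2.5;-16 2.5 0 0 0 0 2.5;-20 3.1 0 0 0 0 2.5;-24 3.7 0 0 0 0 2.5;-28 4.4 0 0 0 0 2.5;-32 5 0 0 0 0 2.5;-35 5.4 0 0 0 0 2.5;-37.5 5.8 0 0 0 0 2.5;-39.2 6.1 0 0 0 0 2.5;-40 6.2 0 0 0 0 2.5;-40 6.2 0 0 0 0 2.5;-40 6.2 0 0 0 0 2.5;-40 6.2 0 0 0 0 2.5' 50
python3 - <<'E'
from meas import *
sd=imaging.snapshot("side")
cv2.imwrite("pics/side7.png",cv2.resize(sd[120:290,190:370],None,fx=3.4,fy=3.4,interpolation=cv2.INTER_CUBIC)[:,:,::-1])
st=r.sense();print(st["tool_pos"],st["tcp_rot"],st["ft_force"])
for p in([527.7,-35.5,65],[527.7,-35.5,58.5]): print(p,rel(st,p,87.5))
E
```

```text
time: 12.35
tool_pos: [527.2, -33.9, 114.3]
tcp_rot: [-179.9, 0.1, 87.5]
ft_force: [0.1, 0.3, -7.4]
finger_gap: 30.8
[527.30207085 -33.93783922 114.40782944] [-1.79940818e+02  7.61057414e-02  8.75349541e+01] [ 0.27854797  0.21974883 -6.46967463]
[527.7, -35.5, 65] [-0.15  0.05  4.94 -0.06  0.08  0.03]
[527.7, -35.5, 58.5] [-0.15  0.05  5.59 -0.06  0.08  0.03]
```

View pics/side7.png

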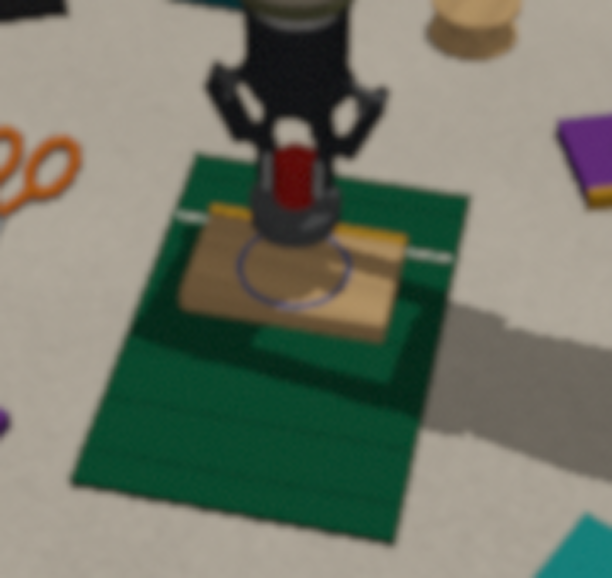

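```bash
python3 -m creep '-0.15 0 1 0 0 0 2.5;-0.15 0 2.5 0 0 0 2.5;-0.15 0 3.7 0 0 0 2.5;-0.15 0 4.5 0 0 0 2.5;-0.15 0 4.9 0 0 0 2.5;-0.15 0 5.1 0 0 0 2.5;-0.15 0 5.1 0 0 0 2.5;-0.15 0 5.1 0 0 0 2.5' 50
python3 -m creep '0 0 0.1 0 0 0 2.5;0 0 0.2 0 0 0 2.5;0 0 0.25 0 0 0 2.5;0 0 0.3 0 0 0 2.5;0 0 0.3 0 0 0 2.5' 50
```

```text
time: 13.2
tool_pos: [527.7, -35.6, 64.0]
tcp_rot: [180.0, 0.1, 87.5]
ft_force: [0.1, -0.1, -6.9]
finger_gap: 31.0
time: 13.7
tool_pos: [527.6, -35.6, 60.9]
tcp_rot: [-180.0, 0.1, 87.5]
ft_force: [-0.4, 0.7, -7.2]
finger_gap: 30.9
```

```bash
python3 -m creep '0 0 0.04 0 0 0 2.5;0 0 0.08 0 0 0 2.5;0 0 0.12 0 0 0 2.5;0 0 0.12 0 0 0 2.5' 50
python3 -m creep '0 0 0.04 0 0 0 2.5;0 0 0.08 0 0 0 2.5;0 0 0.12 0 0 0 2.5;0 0 0.12 0 0 0 2.5' 50
```

```text
time: 14.1
tool_pos: [527.5, -35.6, 59.6]
tcp_rot: [-180.0, 0.1, 87.5]
ft_force: [0.1, 0.5, -7.1]
finger_gap: 30.6
time: 14.5
tool_pos: [527.6, -35.6, 58.5]
tcp_rot: [-180.0, 0.1, 87.5]
ft_force: [-1.2, -0.3, -5.6]
finger_gap: 30.6
```

Contact is just starting (force down from -7.1 to -5.6). A little lower.

```bash
python3 -m creep '0 0 0.03 0 0 0 2.5;0 0 0.06 0 0 0 2.5;0 0 0.06 0 0 0 2.5;0 0 0.06 0 0 0 2.5' 50
```

```text
time: 14.9
tool_pos: [527.8, -35.6, 58.5]
tcp_rot: [180.0, 0.1, 87.5]
ft_force: [-5.1, 0.7, 2.6]
finger_gap: 30.4
```

It's supported. I open gently, then rise straight up.

```bash
python3 -m creep '0 0 0 0 0 0 3.4;0 0 0 0 0 0 4;0 0 0 0 0 0 5;0 0 0 0 0 0 6.5;0 0 0 0 0 0 8;0 0 0 0 0 0 8;0 0 0 0 0 0 8;0 0 0 0 0 0 8;0 0 0 0 0 0 8' 20
python3 -m creep '0 0 -1 0 0 0 8.4;0 0 -3 0 0 0 8.4;0 0 -6 0 0 0 8.4;0 0 -10 0 0 0 8.4;5 0 -14 0 0 0 8.4;10 0 -16 0 0 0 8.4;15 0 -16 0 0 0 8.4;20 0 -16 0 0 0 8.4;25 0 -16 0 0 0 8.4;27 0 -16 0 0 0 8.4;27 0 -16 0 0 0 8.4'
python3 - <<'E'
from meas import *
im=imaging.snapshot("top");cv2.imwrite("pics/top8f.png",im[:,:,::-1])
cv2.imwrite("pics/top8.png",cv2.resize(im[145:250,200:365],None,fx=4.5,fy=4.5,interpolation=cv2.INTER_CUBIC)[:,:,::-1])
sd=imaging.snapshot("side");cv2.imwrite("pics/side8.png",cv2.resize(sd,(750,562))[:,:,::-1])
print("tmpl",whole("top",im,(282,160,328,230))[0])
for y in(175,195,215): print(im[y,320:330,2])
box=(285,168,327,222);H=hsv(up(im,box))
red=((H[...,0]<8)|(H[...,0]>172))&(H[...,1]>110);w=ray("top",back(big(red)[:,0,:],box),92);print("knob",cv2.minEnclosingCircle(w[:,:2].astype(np.float32)))
dark=(H[...,1]<50)&(H[...,2]<120)|red;w=ray("top",back(big(dark)[:,0,:],box),50);print("puck",cv2.minAreaRect(w[:,:2].astype(np.float32)))
bl=(H[...,0]>100)&(H[...,0]<140)&(H[...,1]>35);bl=back(np.argwhere(bl)[:,::-1],box);print("circle",cv2.minEnclosingCircle(ray("top",bl,28)[:,:2].astype(np.float32)))
E
```

```text
time: 15.8
tool_pos: [527.8, -35.7, 58.5]
tcp_rot: [180.0, 0.1, 87.5]
ft_force: [0.4, 0.1, 0.5]
finger_gap: 80.3
time: 16.9
tool_pos: [538.7, 239.0, 218.8]
tcp_rot: [180.0, -0.0, 87.8]
ft_force: [0.0, -0.4, 0.3]
finger_gap: 84.1
tmpl ((527.6400146484375, -38.82759094238281), (101.70716857910156, 162.63575744628906), 87.38899993896484)
[ 95  89  67  52  51  75 109  65  64  65]
[102 126 131  49  51  75 112  65  65  66]
[95 88 53 53 62 88 92 68 68 68]
knob ((526.3613891601562, -34.97985076904297), 17.340457916259766)
puck ((527.1055297851562, -34.968589782714844), (65.88365173339844, 67.66020965576172), 88.31655883789062)
circle ((527.7562866210938, -35.4027214050293), 44.96049118041992)
```

View pics/top8.png

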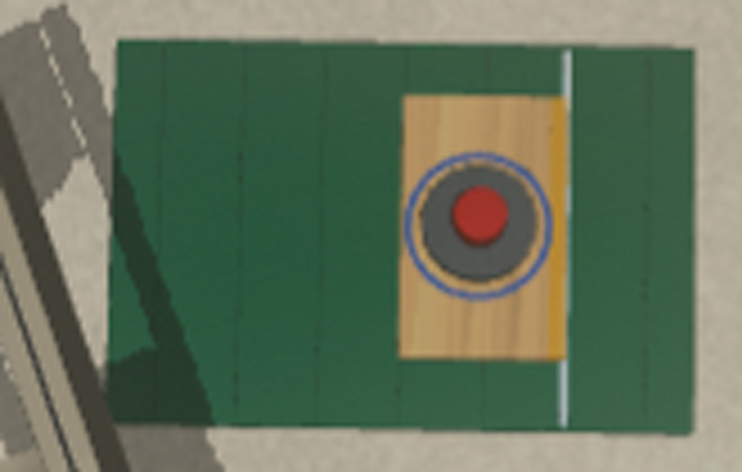

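View pics/side8.png

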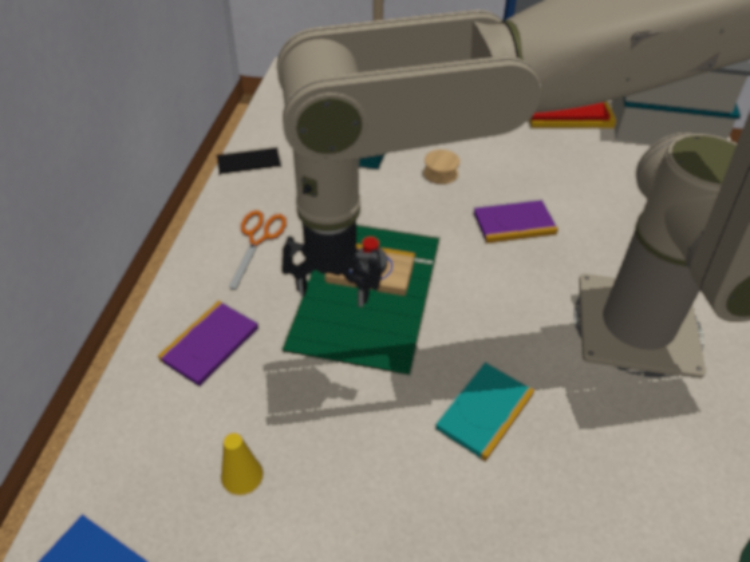

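The puck sits fully inside the blue ring, within 1 mm of its centre. The edge pixels match those from before the placing, the bystanders are where they were, and the arm is clear, so I hand in.

```bash
python3 -c "
from bench import r
print(r.hand_in(), r.sense()['time'])"
```

```text
the job is handed in; nothing more can be done
the job is handed in; nothing more can be done
```

The template now lies with its whole brass edge on the white line, and the pattern weight stands inside the blue circle, released. The job is handed in, with the last robot clock reading at 16.9 s.

- **Template:** I pushed it flat with both open fingers against the bare face. Before the last 3.5 mm push, the edge measured 3.6 mm short of the line's middle, so it should sit within about 0.1 mm of it. It was parallel to the line to about 0.1°. I did not refit the edge after that push, but the thin white sliver showing beyond it fits that position.
- **Weight:** I gripped it by the red knob, lowered it until the wrist force showed the template taking its weight, and let go. The puck measured about 1 mm from the circle's centre, well inside the ring.
- **Template after placing:** The circle's position and the edge pixels matched those from before, so the template stayed on the line. There was a brief sideways force of about 5 N on the wrist just before release, which went away when the fingers opened.
- **Other things:** In the last side picture the bystanders and look-alikes looked unmoved, though most of the tub was hidden behind the arm. The arm was clear of everything. No check failed.

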